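# Fetch the paste tin from behind the oil bottles

## Robot

A 6-joint arm with a two-finger parallel gripper is mounted at the origin on the work surface. World frame = base frame: x ahead of the robot, y to its left, z up, the work surface at z = 0. Lengths are in m, angles in rad, forces in N, time in s.
With the tool pointing down it reaches from about 0.275 to 1 m from the base axis. Payload 8.4 kg.
Tool frame: the origin (TCP) lies on the centre line of the jaws, within the pads' length; the fingertips stand 17 mm ahead of it and the grasp point (between the pads) lies 2 mm behind it (bot.tcp_to_tips is the y of the fingertips in the tool frame, in m); y points along the fingers, z is the direction in which the jaws open and shut, and the axes are right-handed (so a half turn about y gives the same grasp; the last joint's range is limited). The gripper opens to 85 mm and grips with 20 to 120 N. Pads are 22 mm wide; open, the fingers measure 114 mm over their backs; the gripper's body (76 mm by 85 mm) begins 54 mm behind the grasp point. The pads swing forward as they close: fully open they stand 13 mm farther back than shut.
Start: joints at [-1.239, 0.353, 1.633, -0, 1.155, -0.002], TCP at [0.205, -0.591, 0.248] pointing down, gripper open.
Joint ranges: [-2.63, 2.63], [-0.92, 2.1], [0.06, 2.66], [-1.3, 4.44], [0, 2.69], [-3.02, 3.02]. Speed limits (rad/s): [2.22, 2.22, 2.79, 3.14, 3.14, 3.14].

## Interface

Orientations are given as a unit quaternion [x, y, z, w].
In Python, from workcell import bot, hand, kinematics, get_obs, vision, hand_in gives the robot as it stands. The module is installed in compiled form; this text tells all that it offers. Calls block until the motion is done:
- bot.reach(position, orientation): joint-space move of the TCP to a pose.
- bot.servo_line(position, ori=None, velocity=0.15): straight line of the TCP; ori=None keeps the orientation; velocity is the mean speed in m/s.
- bot.goto_joints(angles): joint-space move.
- hand.move_gripper(opening, strength=None): finger opening in m; strength is the grip in N (None keeps the last); returns when the fingers have stopped.
- bot.dwell(seconds).
- kinematics.solve_ik(position, orientation): joint angles nearest the present ones, or None.
- get_obs(): the state.
- vision.read_camera(name): name is "scene" or "side" or "wrist"; returns a dict with "frame" (480x640x3 uint8, red, green, blue), "intrinsics" (3x3 intrinsics, pixels), "view" (4x4, takes a point from world to camera coordinates). Camera axes: x right, y down, z forward; pixel columns grow to the right and rows downward; lengths in m; the calibration is good to about 2 mm. A picture is of the moment at which its call begins. There is no depth.
A pose or a line that the arm cannot do raises bot.IKError and nothing moves.
- hand_in(): hands the job in, once; it reports no verdict.
The state is a dict: "time_s": time; "joint_pos": joint angles; "joint_vel": joint speeds; "joint_efforts": joint torques, N m; "position": TCP position; "orientation": TCP orientation; "wrist_force": force on the tool from outside, world axes, zero at the start; "ft_torque": the same for the moment, N m; "gripper_width": finger opening in m.
Only numpy, scipy, OpenCV 4.12 (cv2) and the standard library are available. Lean on these libraries where they do the work, as an engineer would, in place of code of your own. Each camera call takes 0.05 s, during which the arm holds its last target.

## Task

I need the tin of assembly paste with the copper-coloured lid that is hemmed in behind the three oil bottles. Stand all three bottles in the empty black drip tray to make room, then stand the tin flat on the light-blue job mat without disturbing the bearing that lies there. Then put every bottle back in the middle of the mat of its own colour, keeping bottles and tin upright throughout.

Things in the scene. Friction and masses are not known exactly. Their poses are not given: they have to be found in the camera images.
- bottle_red: loose oil bottle with red lid, about 0.26 kg: white round body 60 mm across up to 92 mm with a red band round it, shoulder narrowing to 106 mm, then a round red lid 34 mm across from 106 to 150 mm height (37 mm across over a small collar at 106 to 110 mm), by which it can be lifted from above. Origin: centre of its underside, z up. At the start it stands on the red mat in the galvanised tray.
- bottle_yellow: loose oil bottle with yellow lid, about 0.26 kg: white round body 60 mm across up to 92 mm with a yellow band round it, shoulder narrowing to 106 mm, then a round yellow lid 34 mm across from 106 to 150 mm height (37 mm across over a small collar at 106 to 110 mm), by which it can be lifted from above. Origin: centre of its underside, z up. At the start it stands on the yellow mat in the galvanised tray.
- bottle_green: loose oil bottle with green lid, about 0.26 kg: white round body 60 mm across up to 92 mm with a green band round it, shoulder narrowing to 106 mm, then a round green lid 34 mm across from 106 to 150 mm height (37 mm across over a small collar at 106 to 110 mm), by which it can be lifted from above. Origin: centre of its underside, z up. At the start it stands on the green mat in the galvanised tray.
- mat_red: red round rubber mat 68 mm across, 3 mm thick, fixed on the floor of the galvanised steel drip tray (200 x 250 mm, floor 3 mm thick, rim 18 mm high, does not move): the place of the red bottle, under it at the start. Origin: centre of its underside; its top, on which the bottle stands, is 3 mm above the origin. The three mats lie in front of and either side of the tin's place, which colour where changes.
- mat_yellow: yellow round rubber mat 68 mm across, 3 mm thick, fixed on the floor of the galvanised steel drip tray (200 x 250 mm, floor 3 mm thick, rim 18 mm high, does not move): the place of the yellow bottle, under it at the start. Origin: centre of its underside; its top, on which the bottle stands, is 3 mm above the origin. The three mats lie in front of and either side of the tin's place, which colour where changes.
- mat_green: green round rubber mat 68 mm across, 3 mm thick, fixed on the floor of the galvanised steel drip tray (200 x 250 mm, floor 3 mm thick, rim 18 mm high, does not move): the place of the green bottle, under it at the start. Origin: centre of its underside; its top, on which the bottle stands, is 3 mm above the origin. The three mats lie in front of and either side of the tin's place, which colour where changes.
- paste_tin: squat loose tin of assembly paste, round, 58 mm across and 46 mm high, about 0.22 kg, silver with a copper-coloured lid; stands on the floor of the galvanised tray behind and between the three bottles (5 to 12 mm from each). Origin: centre of its underside, z up. A blue funnel (52 mm across, 60 mm high) and a brass nozzle (26 mm across, 55 mm high) stand in the two front corners of that tray.
- side_tray: empty black drip tray, fixed, 280 mm (its x) by 170 mm (its y) outside, walls 3 mm thick and 18 mm high, floor 3 mm thick. Origin: centre of its underside; it lies to the left or the right of the galvanised tray.
- job_mat: flat light-blue mat, fixed, 280 mm (its x) by 180 mm (its y), 4 mm thick, on the other side of the galvanised tray. Origin: centre of its underside. The bearing lies on it, anywhere along its length, near the middle of its width.
- bearing: new ball bearing, loose, lying flat on the light-blue mat: steel ring 62 mm outside, 30 mm bore, 16 mm high, 0.2 kg. Origin: centre of its underside. Not to be disturbed.
There are look-alikes about, which are no part of the job. What is shaped like the bottle_green but purple is not meant.

How it is judged:
By the outcome, as a careful person would: the job done as asked, in the order asked, and still so for the second after the job is handed in, with the robot touching nothing.
It also fails if it takes over 136 s, if anything falls off the work surface, if the arm or the gripper's body presses on something with over 40 N, if the wrist force passes 120 N, or if a joint passes its speed limit or range.

## Working session

There is one attempt and no reset: what is moved stays moved. The work goes in short steps, each a Python script; the robot and the scene stay as the last script left them, time stands still between calls to the robot, and variables do not carry over. Pictures are saved under pics/ and viewed, and the job is handed in when it is done.

```bash
mkdir -p pics; cat > h.py <<'E'
from workcell import bot, hand, kinematics, get_obs, vision, hand_in
import numpy as np, cv2
def shot(n,f):
    c=vision.read_camera(n); cv2.imwrite('pics/'+f,c["frame"][:,:,::-1]); return c
def ray(c,uv,z):
    K=np.array(c["intrinsics"]);V=np.array(c["view"])
    R=V[:3,:3];t=V[:3,3];o=-R.T@t
    d=R.T@np.linalg.inv(K)@np.array([uv[0],uv[1],1.])
    return o+d*(z-o[2])/d[2]
def proj(c,p):
    K=np.array(c["intrinsics"]);V=np.array(c["view"])
    q=K@(V[:3,:3]@np.array(p)+V[:3,3]); return q[:2]/q[2]
E
python3 - <<'E'
from h import *
for n in ["scene","side","wrist"]:
    c=shot(n,n+'0.png'); V=c["view"]; print(n,(-V[:3,:3].T@V[:3,3]).round(3), V[2,:3].round(2))
    import pickle; pickle.dump(c,open(n+'0.pkl','wb'))
o=get_obs(); print(o["time_s"],o["position"],o["orientation"],o["gripper_width"],bot.tcp_to_tips)
E
```

```text
scene [ 1.162 -0.238  0.495] [-0.77  0.28 -0.57]
side [ 0.702 -0.964  0.687] [-0.13  0.82 -0.55]
wrist [ 0.277 -0.565  0.373] [-0.29 -0.1  -0.95]
0.15 [ 0.20466819 -0.59017869  0.24773095] [-0.1175429   0.69764544 -0.69691277  0.11741845] 0.08555524272121871 0.017
```

View pics/scene0.png

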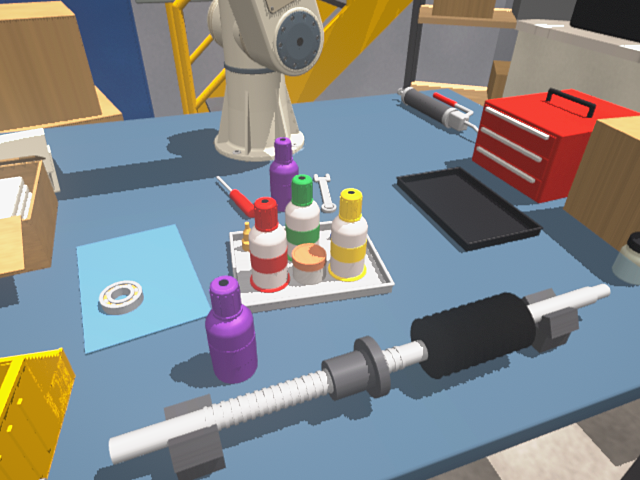

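View pics/side0.png

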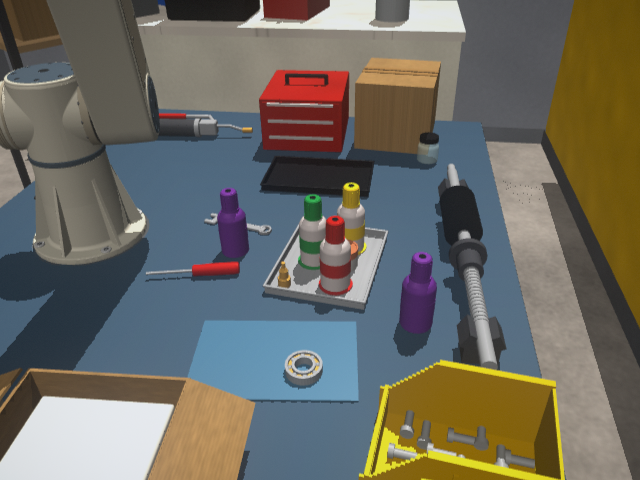

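View pics/wrist0.png

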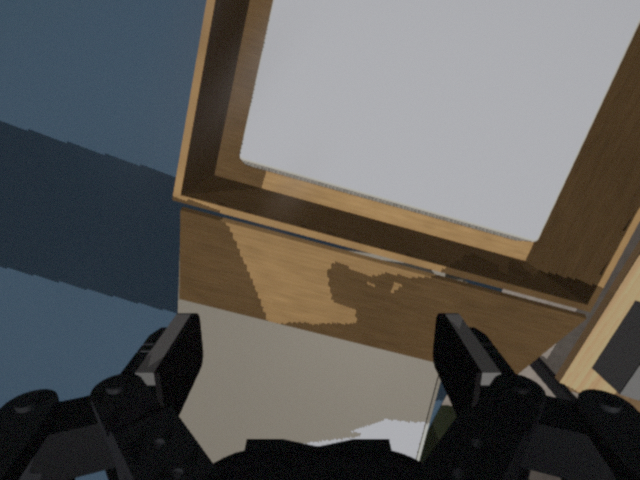

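The scene shows red, green and yellow bottles in the galvanised tray, with lids at scene (265,212), (302,188) and (350,205). The copper-lidded tin is at (309,255), the black tray at (465,205) and the light-blue mat with the bearing at (121,297). The two purple bottles at (285,175) and (230,330) are the look-alikes.

```bash
cat > meas.py <<'E'
from h import *
from scipy.optimize import least_squares
R={'red':[(0,8),(172,180)],'yellow':[(24,33)],'green':[(50,80)],'purple':[(130,155)],'blue':[(92,104)],'copper':[(8,16)]}
def mask(im,col,smin=150,vmin=50):
    h=cv2.cvtColor(im,cv2.COLOR_RGB2HSV); m=0
    for a,b in R[col]: m=m|cv2.inRange(h,(a,smin,vmin),(b,255,255))
    return m
def comps(im,col,amin=60,**k):
    n,l,s,c=cv2.connectedComponentsWithStats(mask(im,col,**k))
    return [(s[i].tolist(),c[i].round(1).tolist(),l==i) for i in range(1,n) if s[i][4]>=amin]
def tri(cs,uvs):
    A=[];b=[]
    for c,uv in zip(cs,uvs):
        o=ray(c,uv,0);d=ray(c,uv,.1)-o;d/=np.linalg.norm(d);P=np.eye(3)-np.outer(d,d);A.append(P);b.append(P@o)
    return np.linalg.lstsq(np.vstack(A),np.hstack(b),rcond=None)[0]
E
python3 - <<'E'
from meas import *; import pickle
for n in ["scene","side"]:
    c=pickle.load(open(n+'0.pkl','rb'))
    for col in R:
        for s,p,_ in comps(c["frame"],col,smin=90 if col in('blue','copper')else 150):
            if 150<p[0]<420 or col=='blue': print(n,col,s,p)
    f=c["frame"][:,:,::-1]
    cv2.imwrite('pics/crop_%s.png'%n, cv2.resize(f[150:310,200:420] if n=='scene' else f[170:310,250:410],None,fx=3.5,fy=3.5,interpolation=cv2.INTER_CUBIC))
E
```

```text
scene red [230, 190, 48, 42, 1000] [258.2, 210.4]
scene red [251, 250, 36, 23, 390] [271.6, 263.7]
scene red [250, 274, 39, 18, 136] [269.3, 286.5]
scene yellow [196, 69, 29, 34, 107] [210.1, 85.3]
scene yellow [340, 189, 22, 22, 190] [351.7, 195.6]
scene yellow [329, 267, 37, 14, 104] [351.0, 276.1]
scene green [293, 175, 19, 10, 116] [302.0, 179.8]
scene blue [437, 90, 37, 20, 65] [451.3, 97.0]
scene blue [76, 223, 135, 132, 11009] [138.4, 286.0]
scene copper [292, 243, 34, 29, 533] [310.4, 257.6]
side red [263, 0, 45, 19, 791] [285.5, 8.6]
side red [259, 70, 90, 82, 5536] [305.5, 109.8]
side red [159, 114, 27, 4, 107] [171.9, 115.5]
side red [326, 216, 19, 28, 449] [334.6, 229.9]
side red [192, 262, 47, 14, 524] [215.7, 268.3]
side red [320, 262, 26, 16, 261] [332.4, 270.8]
side red [319, 281, 33, 14, 89] [336.6, 289.2]
side yellow [343, 182, 17, 9, 108] [351.0, 186.4]
side green [304, 194, 17, 18, 147] [311.6, 200.8]
side blue [368, 121, 122, 150, 5847] [432.9, 180.9]
side blue [0, 128, 359, 275, 38360] [176.8, 283.3]
side copper [362, 66, 67, 12, 283] [393.9, 70.8]
side copper [354, 83, 83, 70, 2347] [382.9, 116.8]
side copper [348, 240, 11, 20, 120] [353.4, 249.0]
side copper [189, 401, 12, 19, 69] [194.6, 410.1]
```

View pics/crop_scene.png

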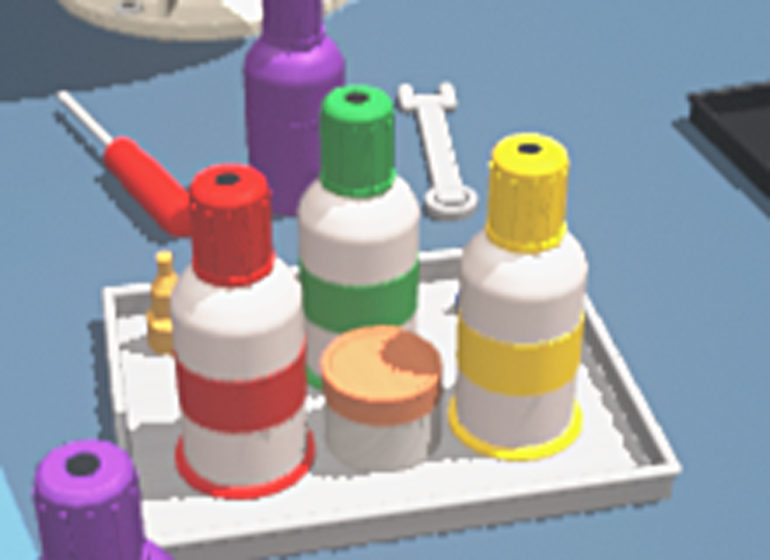

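View pics/crop_side.png

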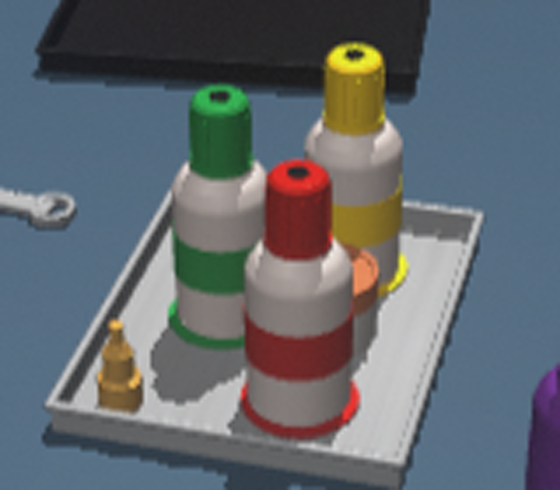

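```bash
python3 - <<'E'
from meas import *; import pickle
cs=[pickle.load(open(n+'0.pkl','rb')) for n in ("scene","side")]
for n,u,v in [('red',(265.1,201.1),(335.1,219.1)),('green',(302,177.7),(312.6,197.4)),('yellow',(351.4,192.3),(351.1,185.4))]:
    uv=[]
    for c,p in zip(cs,(u,v)):
        x,y=int(round(p[0])),int(round(p[1])); w=c["frame"][y-4:y+5,x-5:x+6].max(2).astype(float)
        wt=np.clip(130-w,0,None); yy,xx=np.mgrid[y-4:y+5,x-5:x+6]
        uv.append(((wt*xx).sum()/wt.sum(),(wt*yy).sum()/wt.sum()))
    print(n,np.round(uv,1).tolist(),tri(cs,uv).round(4),[ray(c,p,.156).round(4) for c,p in zip(cs,uv)])
print('tin',ray(cs[0],(308.6,253.4),.049))
for c,f in zip(cs,['scene','side']):
    im=c["frame"]; 
    g=im.max(2); m=((g<45)*255).astype('uint8')
    n,l,s,ce=cv2.connectedComponentsWithStats(m)
    for i in range(1,n):
        if s[i][4]>1500: print(f,'dark',s[i],ce[i])
    # job mat
    h=cv2.cvtColor(im,cv2.COLOR_RGB2HSV)
    x,y=(150,250) if f=='scene' else (250,340)
    print(f,'matHSV',h[y,x],'table',h[230,60] if f=='scene' else h[400,300], h[310,480 if f=='side' else 300])
E
```

```text
red [[264.4, 200.7], [334.5, 218.7]] [ 0.587  -0.1189  0.157 ] [array([ 0.5867, -0.1191,  0.156 ]), array([ 0.5863, -0.1158,  0.156 ])]
green [[301.4, 177.5], [312.9, 195.0]] [ 0.5342 -0.0434  0.1598] [array([ 0.5316, -0.0434,  0.156 ]), array([ 0.5316, -0.0322,  0.156 ])]
yellow [[350.7, 192.0], [351.0, 182.6]] [0.6038 0.0152 0.1602] [array([0.6022, 0.0151, 0.156 ]), array([0.6016, 0.0291, 0.156 ])]
tin [ 0.59776373 -0.05298169  0.049     ]
scene dark [ 571    0   69   42 2293] [608.65285652  17.1674662 ]
scene matHSV [ 98  98 234] table [104  78 180] [104  78 184]
side dark [ 165    0   94   21 1794] [211.01616499   9.29765886]
side dark [ 262  156  112   41 3363] [316.53374963 174.79006839]
side dark [ 440  186   42   60 1738] [459.25316456 213.20080552]
side matHSV [102 113 178] table [102 108 106] [ 90   1 177]
```

```bash
python3 - <<'E'
from meas import *; import pickle
cs=[pickle.load(open(n+'0.pkl','rb')) for n in ("scene","side")]
for n,u,v in [('red',(264.6,200.9),(334.7,218.8)),('green',(301.6,177.5),(312.2,197.0)),('yellow',(351,192),(350.7,185.0))]:
    print(n,tri(cs,(u,v)).round(4),[ray(c,p,.156).round(4) for c,p in zip(cs,(u,v))])
def quad(c,m,zz,name):
    k=max(cv2.findContours(m,0,2)[0],key=cv2.contourArea); hull=cv2.convexHull(k)
    for e in np.arange(2,15,.5):
        a=cv2.approxPolyDP(hull,e,True)[:,0]
        if len(a)<=4: break
    P=np.array([ray(c,p,zz)[:2] for p in a]); 
    print(name,a.tolist(),P.round(3).tolist(),np.linalg.norm(P-np.roll(P,-1,0),axis=1).round(3),P.mean(0).round(4))
for c,f in zip(cs,['scene','side']):
    im=c["frame"];h=cv2.cvtColor(im,cv2.COLOR_RGB2HSV)
    m=np.zeros(im.shape[:2],'uint8')
    x0,x1,y0,y1=(370,560,150,260) if f=='scene' else (240,390,145,205)
    m[y0:y1,x0:x1]=(im.max(2)[y0:y1,x0:x1]<75)*255
    m=cv2.morphologyEx(m,cv2.MORPH_OPEN,np.ones((3,3)))
    quad(c,m,.018,f+' black')
    m=cv2.inRange(h,(90,85,200),(101,255,255)) if f=='scene' else cv2.inRange(h,(90,85,150),(110,255,255))
    n,l=cv2.connectedComponents(m); x,y=(150,250) if f=='scene' else (250,340)
    m=((l==l[y,x])*255).astype('uint8'); quad(c,m,.004,f+' mat'); cv2.imwrite('pics/m_%s.png'%f,m)
f=cs[0]["frame"][:,:,::-1]
cv2.imwrite('pics/bt.png',np.hstack([cv2.resize(f[150:260,380:560],None,fx=2.2,fy=2.2),cv2.resize(f[220:350,60:220],(298,242))]))
E
```

```text
red [ 0.5873 -0.1187  0.1567] [array([ 0.5874, -0.119 ,  0.156 ]), array([ 0.5867, -0.1162,  0.156 ])]
green [ 0.5322 -0.0431  0.1569] [array([ 0.5317, -0.0431,  0.156 ]), array([ 0.5316, -0.0405,  0.156 ])]
yellow [0.6025 0.0156 0.1568] [array([0.6024, 0.0155, 0.156 ]), array([0.602 , 0.0184, 0.156 ])]
scene black [[398, 178], [460, 167], [541, 228], [465, 250]] [[0.347, 0.249], [0.341, 0.422], [0.624, 0.417], [0.639, 0.232]] [0.173 0.283 0.186 0.293] [0.4878 0.3302]
scene mat [[174, 224], [208, 312], [85, 352], [77, 247]] [[0.363, -0.259], [0.635, -0.229], [0.659, -0.402], [0.387, -0.434]] [0.274 0.174 0.275 0.177] [ 0.5109 -0.3309]
side black [[260, 145], [389, 151], [361, 198], [261, 191]] [[0.28, 0.491], [0.664, 0.493], [0.609, 0.209], [0.352, 0.214]] [0.385 0.289 0.257 0.287] [0.4763 0.3518]
side mat [[204, 321], [355, 321], [358, 400], [188, 376]] [[0.361, -0.258], [0.638, -0.222], [0.66, -0.4], [0.379, -0.389]] [0.279 0.18  0.282 0.132] [ 0.5095 -0.3174]
```

View pics/bt.png

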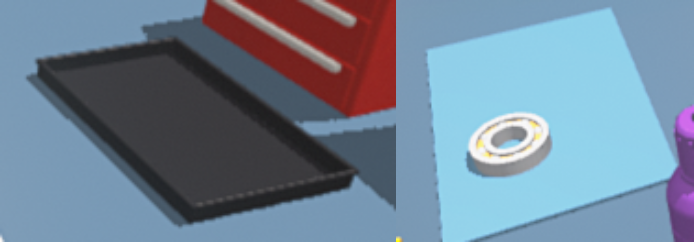

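```bash
python3 - <<'E'
from meas import *; import pickle
from scipy.spatial.transform import Rotation as Ro
cs=[pickle.load(open(n+'0.pkl','rb')) for n in ("scene","side")]
for p in [(397.3,178.2),(459.5,168.2),(542.3,228.2),(466.4,245.5)]: print('blk',ray(cs[0],p,.018).round(3))
print('bearing',ray(cs[0],(121.2,294.1),.02).round(3), ray(cs[1],(303.5,363),.02).round(3))
print('purple back',tri(cs,[(283.5,141),(229.5,192)]).round(3),'front',tri(cs,[(224.5,283),(421.5,257)]).round(3))
print(Ro.from_quat(get_obs()["orientation"]).as_matrix().round(2))
for ang in (0,45,90,135,180,-45,-90,-135):
    a=np.radians(ang); z=np.array([np.cos(a),np.sin(a),0]);y=np.array([0,0,-1.]);x=np.cross(y,z)
    q=Ro.from_matrix(np.c_[x,y,z]).as_quat()
    print(ang,[ (lambda s: None if s is None else round(float(s[5]),2))(kinematics.solve_ik(p,q)) for p in ([.6,.016,.25],[.53,-.04,.25],[.587,-.119,.137],[.4,.33,.14],[.6,.33,.14],[.43,-.33,.05])])
E
```

```text
blk [0.347 0.247 0.018]
blk [0.347 0.417 0.018]
blk [0.626 0.419 0.018]
blk [0.628 0.243 0.018]
bearing [ 0.569 -0.352  0.02 ] [ 0.565 -0.351  0.02 ]
purple back [ 0.356 -0.025  0.147] front [ 0.747 -0.207  0.148]
[[-0.94 -0.    0.33]
 [-0.33  0.   -0.94]
 [ 0.   -1.   -0.  ]]
0 [0.02, -0.08, -0.2, 0.69, 0.5, -0.66]
45 [-0.76, -0.86, -0.99, -0.1, -0.28, -1.44]
90 [-1.55, -1.65, -1.77, -0.88, -1.07, -2.23]
135 [-2.33, -2.43, -2.56, -1.67, -1.86, -3.01]
180 [None, None, 2.94, -2.45, -2.64, 2.48]
-45 [0.81, 0.71, 0.58, 1.47, 1.29, 0.13]
-90 [1.59, 1.49, 1.37, 2.26, 2.07, 0.91]
-135 [2.38, 2.28, 2.15, None, 2.86, 1.7]
```

Measurements hold together: the lid tops triangulate to z≈0.157 against 0.156 expected, and the trays and mats come out at the stated sizes. First grasp is yellow, which is nearest the black tray.

```bash
cat >> h.py <<'E'
from scipy.spatial.transform import Rotation as Ro
Q=Ro.from_matrix(np.c_[np.cross([0,0,-1.],[1,0,0]),[0,0,-1.],[1,0,0]]).as_quat()
def st(tag=''):
    o=get_obs(); print(tag,'t',round(o["time_s"],1),np.round(o["position"],4),'F',np.round(o["wrist_force"],1),'w',round(o["gripper_width"],4),flush=True)
def down_to(x,y,z,slow=.03):
    """fast to 15 mm above, then slowly in"""
    bot.servo_line([x,y,z+.015],velocity=.18); bot.servo_line([x,y,z],velocity=.03)
E
python3 - <<'E'
from h import *
x,y=.6025,.0156
bot.reach([x,y,.25],Q); hand.move_gripper(.06)
c=shot('wrist','w1.png'); print(proj(c,[x,y,.156]))
down_to(x,y,.137); hand.move_gripper(.02,40); st('grip')
bot.servo_line([x,y,.16],velocity=.1); st('lift')
shot('scene','s1.png')
E
```

```text
[318.81812557 252.93657733]
grip t 4.8 [0.6029 0.0156 0.1373] F [1.2 0.7 1.6] w 0.0329
lift t 5.2 [0.6026 0.0156 0.1602] F [-0.3  0.6 -3.1] w 0.0332
```

View pics/s1.png

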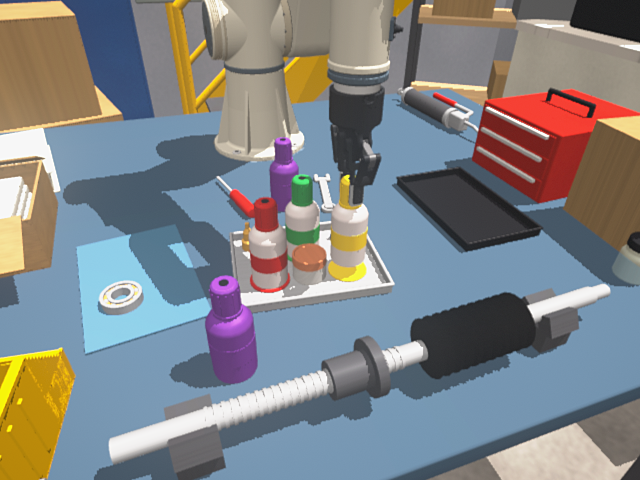

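View pics/w1.png

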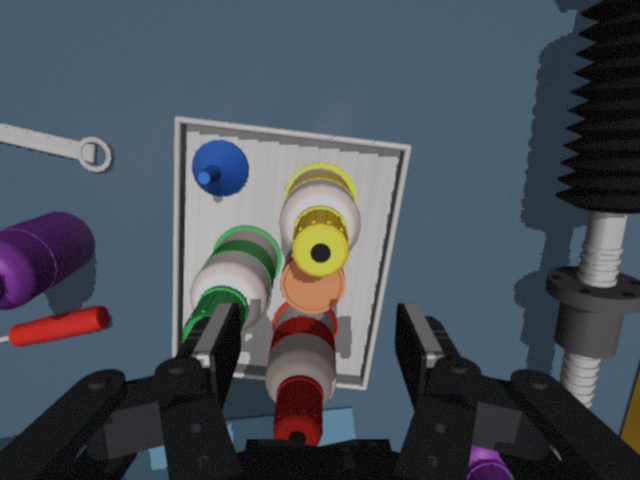

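The wrist view shows the yellow lid at (321,250), within about 3 px of prediction. Yellow has lifted upright. Continuing with all three bottles.

```bash
cat >> h.py <<'E'
def place(x,y,z,up=.25,opening=.06):
    """carrying at height up -> lower to z, release, retreat"""
    p=get_obs()["position"]; bot.servo_line([p[0],p[1],up],velocity=.15)
    bot.servo_line([x,y,up],velocity=.2)
    bot.servo_line([x,y,z+.012],velocity=.12); bot.servo_line([x,y,z+.001],velocity=.02); bot.dwell(.2); st('down')
    hand.move_gripper(opening); bot.dwell(.2); bot.servo_line([x,y,up],velocity=.2)
def pick(x,y,z,up=.25,opening=.06,close=.02,f=40):
    bot.servo_line([x,y,up],velocity=.25); hand.move_gripper(opening)
    down_to(x,y,z); hand.move_gripper(close,f); st('grip')
    bot.servo_line([x,y,z+.02],velocity=.08); st('lift')
E
python3 - <<'E'
from h import *
place(.577,.331,.134)
pick(.5322,-.0431,.137); place(.487,.331,.134)
shot('scene','s2.png')
E
```

```text
down t 9.7 [0.5771 0.331  0.1351] F [ 0.3  0.2 -2.6] w 0.033
grip t 14.5 [ 0.5325 -0.0431  0.1373] F [1.  0.6 2.4] w 0.0332
lift t 14.9 [ 0.5323 -0.0431  0.1573] F [ 0.6 -0.  -3.6] w 0.0333
down t 19.6 [0.4871 0.331  0.1351] F [ 0.3 -0.5 -2.1] w 0.0327
```

View pics/s2.png

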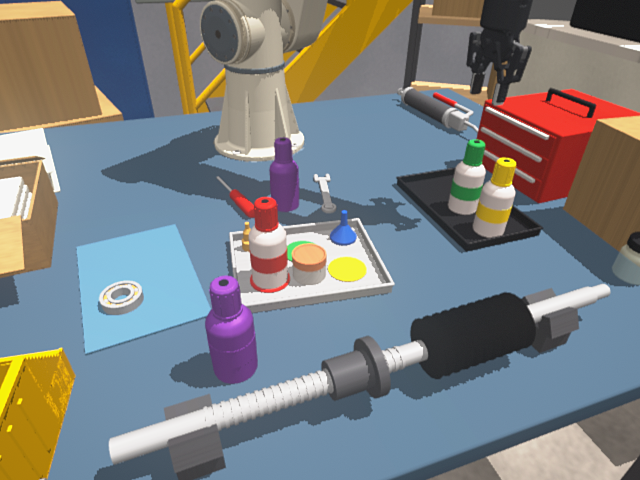

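Green (470,185) and yellow (494,200) stand upright in the black tray. Next is red, lowered 1.5 mm further before release.

```bash
python3 - <<'E'
from h import *; import pickle
pick(.5873,-.1187,.137); place(.397,.331,.1325)
bot.servo_line([.43,.15,.30],velocity=.3)
for n in('scene','side'): pickle.dump(shot(n,n+'3.png'),open(n+'3.pkl','wb'))
st()
E
```

```text
grip t 24.9 [ 0.5876 -0.1188  0.1373] F [ 0.3 -0.3  0.5] w 0.0328
lift t 25.3 [ 0.5876 -0.1188  0.1578] F [ 0.  -0.2 -3.6] w 0.0337
down t 30.6 [0.3972 0.3312 0.1342] F [-0.6 -2.9  6.9] w 0.0331
 t 32.8 [0.4295 0.151  0.2991] F [ 0.1  0.5 -0.2] w 0.0599
```

View pics/scene3.png

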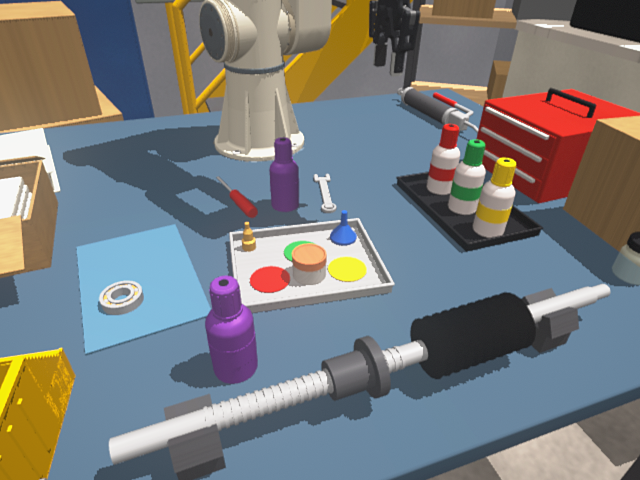

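View pics/side3.png

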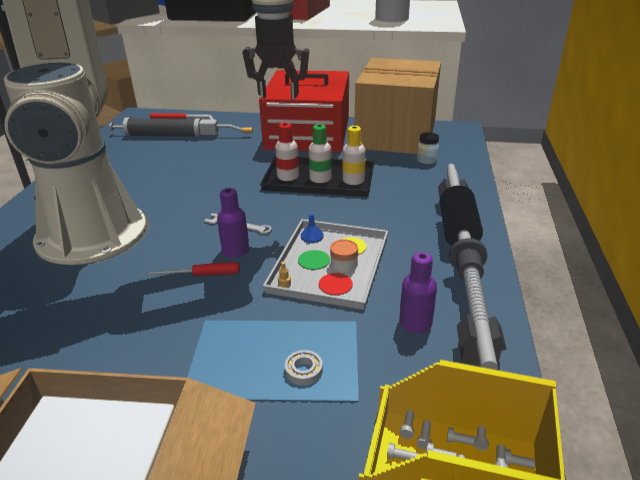

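All three bottles stand in the black tray at scene (445,160), (468,180) and (494,200). Mats and tin are now exposed, so I measure them, adding a wrist view from above.

```bash
python3 - <<'E'
from meas import *; import pickle
bot.servo_line([.58,-.03,.32],velocity=.3); bot.dwell(.2)
cw=shot('wrist','w3.png'); pickle.dump(cw,open('wrist3.pkl','wb'))
cs={n:pickle.load(open(n+'3.pkl','rb')) for n in ("scene","side","wrist")}
box={'scene':(220,400,225,310),'side':(260,395,215,310),'wrist':(0,640,0,480)}
for n,c in cs.items():
    for col in('red','yellow','green','copper'):
        for s,p,l in comps(c["frame"],col,amin=150,smin=100):
            b=box[n]
            if b[0]<p[0]<b[1] and b[2]<p[1]<b[3]:
                k=max(cv2.findContours((l*255).astype('uint8'),0,cv2.CHAIN_APPROX_NONE)[0],key=len)
                z=.049 if col=='copper' else .006
                hu=cv2.convexHull(k)[:,0]; W=np.array([ray(c,q,z)[:2] for q in hu])
                (cx,cy),r=cv2.minEnclosingCircle(W.astype('float32')*1000)
                print(n,col,s,'ctr',ray(c,p,z)[:2].round(4),'circ',round(cx/1000,4),round(cy/1000,4),'d',round(2*r,1))
E
```

```text
scene red [250, 266, 40, 27, 839] ctr [ 0.591  -0.1206] circ 0.5898 -0.1199 d 69.0
scene yellow [328, 257, 39, 25, 749] ctr [0.6068 0.0143] circ 0.6061 0.0144 d 68.9
scene green [284, 241, 27, 20, 164] ctr [ 0.5193 -0.0596] circ 0.5308 -0.0471 d 66.0
scene copper [292, 244, 34, 27, 767] ctr [ 0.6078 -0.0559] circ 0.6064 -0.055 d 73.4
side red [319, 273, 34, 22, 587] ctr [ 0.5875 -0.1202] circ 0.5878 -0.1194 d 69.9
side green [298, 250, 32, 19, 478] ctr [ 0.5307 -0.0447] circ 0.5309 -0.0435 d 68.7
side copper [330, 239, 28, 22, 491] ctr [ 0.5972 -0.062 ] circ 0.5976 -0.0604 d 76.0
wrist red [297, 236, 58, 54, 2300] ctr [ 0.5877 -0.1193] circ 0.5882 -0.1178 d 68.6
wrist red [65, 243, 88, 36, 1841] ctr [ 0.3344 -0.1165] circ 0.3324 -0.1166 d 108.7
wrist yellow [311, 113, 62, 64, 3128] ctr [0.6042 0.017 ] circ 0.6042 0.0162 d 67.0
wrist green [247, 170, 59, 59, 2719] ctr [ 0.5317 -0.0426] circ 0.5316 -0.0434 d 66.8
wrist copper [308, 187, 56, 57, 2487] ctr [ 0.5966 -0.0497] circ 0.5964 -0.0504 d 60.0
```

View pics/w3.png

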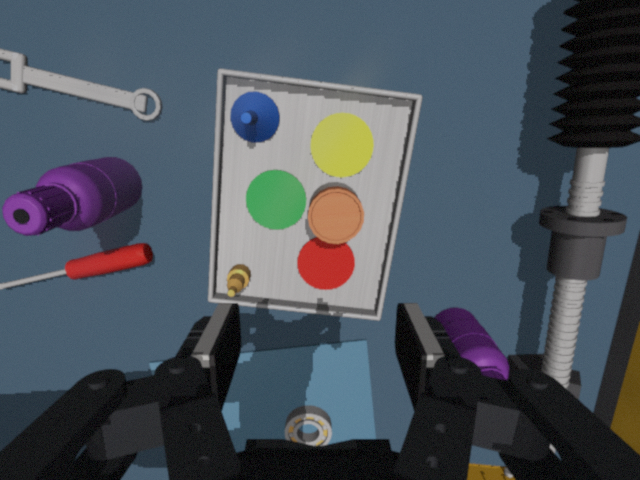

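The wrist view shows the copper-lidded tin at (335,216), the only copper lid present. It sits at (0.597,-0.051) with a measured diameter of 60 mm against 58 mm stated. The mats measure 67–69 mm across. Picking the tin and placing it on the job mat at about (0.431,-0.339), 136 mm from the bearing.

```bash
python3 - <<'E'
from h import *; import pickle
pick(.597,-.0507,.037,up=.2,opening=.076,close=.045,f=40)
place(.431,-.338,.0375,up=.15,opening=.078)
bot.servo_line([.431,-.2,.3],velocity=.3)
for n in('scene','side'): pickle.dump(shot(n,n+'4.png'),open(n+'4.pkl','wb'))
st()
E
```

```text
grip t 36.8 [ 0.5972 -0.0507  0.0375] F [-1.2 -0.1  4.6] w 0.057
lift t 37.2 [ 0.5975 -0.0507  0.0577] F [-0.6 -0.5 -2. ] w 0.0568
down t 41.7 [ 0.4309 -0.3379  0.0385] F [-1.9  1.6  1.1] w 0.0568
 t 43.9 [ 0.4302 -0.2005  0.2981] F [-0.2  0.2 -0.2] w 0.0781
```

View pics/scene4.png

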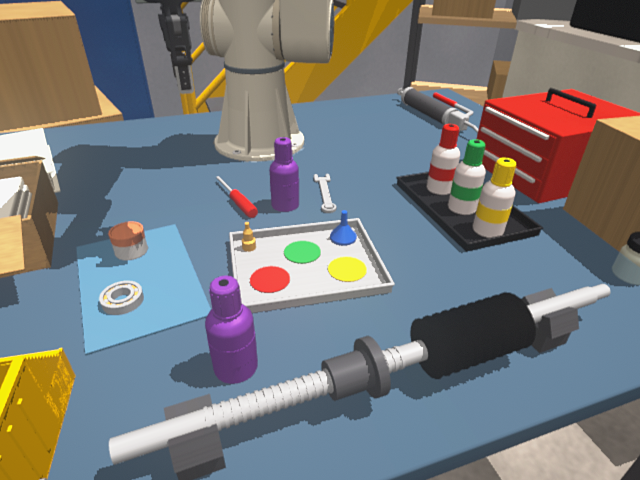

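View pics/side4.png

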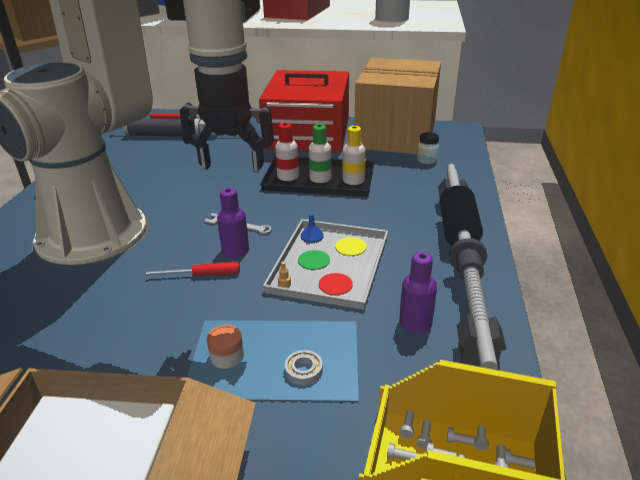

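The tin stands flat on the blue mat at scene (128,240), clear of the bearing, which has not moved at (121,297). Re-measuring the exposed mats, then returning red and checking it.

```bash
python3 - <<'E'
from meas import *; import pickle
cs={n:pickle.load(open(n+'4.pkl','rb')) for n in ("scene","side")}
box={'scene':(220,400,225,310),'side':(260,395,215,310)}
T={}
for col in('red','yellow','green'):
    uv=[]
    for n,c in cs.items():
        b=box[n]
        for s,p,l in comps(c["frame"],col,amin=150,smin=100):
            if b[0]<p[0]<b[1] and b[2]<p[1]<b[3]: uv.append(p); print(n,col,ray(c,p,.006)[:2].round(4))
    print(col,'tri',tri(list(cs.values()),uv).round(4))
bot.reach([.397,.331,.25],Q); st()
pick(.397,.331,.1345)
place(.5882,-.119,.1365)
bot.servo_line([.5,.15,.25],velocity=.3)
for n in('scene','side'): pickle.dump(shot(n,n+'5.png'),open(n+'5.pkl','wb'))
st()
f=cv2.imread('pics/scene5.png'); g=cv2.imread('pics/side5.png')
cv2.imwrite('pics/c5.png',np.hstack([cv2.resize(f[180:310,220:400],(400,289)),cv2.resize(g[180:310,240:420],(400,289))]))
E
```

```text
scene red [ 0.591  -0.1206]
side red [ 0.5875 -0.1202]
red tri [ 0.5879 -0.1195  0.0044]
scene yellow [0.6068 0.0143]
side yellow [0.6038 0.0147]
yellow tri [0.604  0.0158 0.0044]
scene green [ 0.5342 -0.0452]
side green [ 0.5307 -0.0447]
green tri [ 0.5309 -0.0439  0.0045]
 t 45.8 [0.3975 0.3304 0.2501] F [-0.6  0.4 -0.2] w 0.0781
grip t 48.1 [0.3972 0.3311 0.1348] F [0.3 0.5 1.4] w 0.033
lift t 48.5 [0.3971 0.3311 0.1548] F [-1.   0.  -3.2] w 0.0333
down t 53.8 [ 0.5882 -0.119   0.1377] F [-0.3  0.   4. ] w 0.0329
 t 56.2 [0.5003 0.1488 0.2498] F [-0.4  0.3 -0.2] w 0.0599
```

View pics/c5.png

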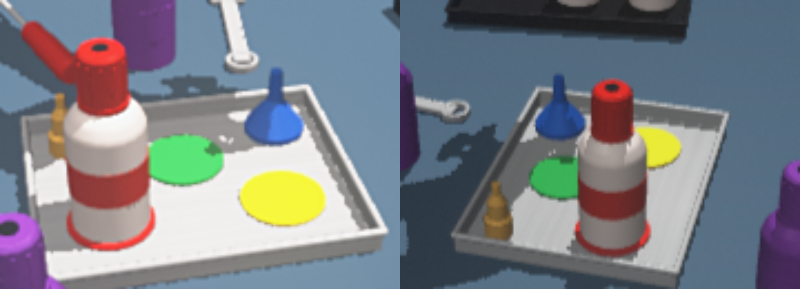

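Red is centred on its mat, with an even red ring showing in both views. Green and yellow next.

```bash
python3 - <<'E'
from meas import *; import pickle
pick(.487,.331,.1345); place(.5312,-.0437,.1365)
pick(.577,.331,.1345); place(.604,.0156,.1365)
bot.servo_line([.5,.2,.28],velocity=.3); bot.dwell(.5)
cs=[]
for n in('scene','side'): cs.append(shot(n,n+'6.png'))
st()
f=cv2.imread('pics/scene6.png'); g=cv2.imread('pics/side6.png')
cv2.imwrite('pics/c6.png',np.hstack([cv2.resize(f[150:310,200:400],(400,320)),cv2.resize(g[170:310,245:420],(400,320))]))
E
```

```text
grip t 59.0 [0.4873 0.3311 0.1348] F [ 1.1 -0.1  2.1] w 0.0333
lift t 59.5 [0.4873 0.3312 0.1552] F [ 0.1 -0.3 -3.5] w 0.033
down t 64.2 [ 0.5313 -0.0437  0.1377] F [-1.  -0.3  4.8] w 0.0327
grip t 69.0 [0.5773 0.3311 0.1348] F [ 1.5 -0.3  0.6] w 0.0332
lift t 69.4 [0.5773 0.3312 0.1552] F [ 0.2  0.3 -3.5] w 0.0331
down t 73.8 [0.6041 0.0156 0.1377] F [-2.   0.2  3.2] w 0.0332
 t 76.6 [0.5001 0.1999 0.28  ] F [ 0.   0.6 -0.5] w 0.0603
```

View pics/c6.png

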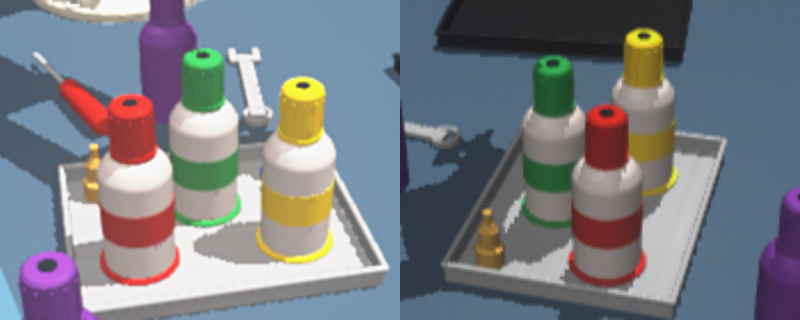

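View pics/scene6.png

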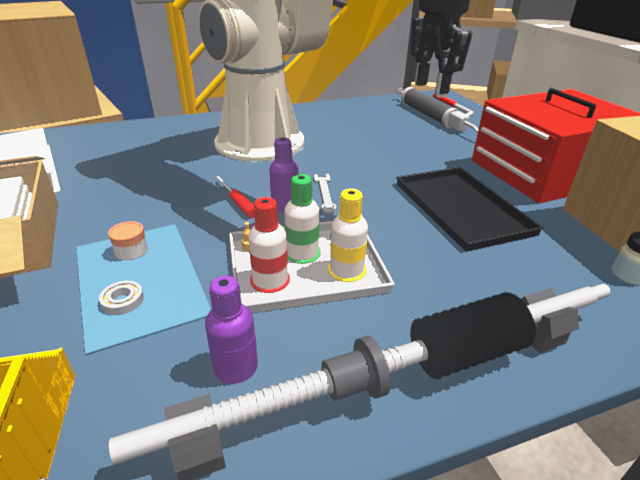

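View pics/side6.png

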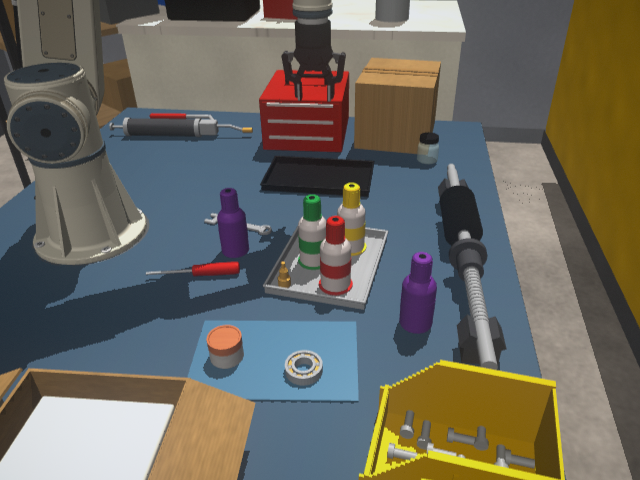

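All bottles are upright on their own colours. The green ring looks slightly uneven at crop (205,215), so I check centring numerically before handing in.

```bash
python3 - <<'E'
from meas import *
f=cv2.imread('pics/scene6.png'); g=cv2.imread('pics/side6.png')
cv2.imwrite('pics/c7.png',np.hstack([cv2.resize(f[170:270,280:330],(390,590),interpolation=2),cv2.resize(g[190:275,290:333],(390,590),interpolation=2)]))
cs=[vision.read_camera(n) for n in('scene','side')]
for n,M,u,v in [('red',(.5880,-.1195),(265,201),(335,219)),('green',(.5312,-.0438),(302,178),(312.5,197.4)),('yellow',(.604,.0158),(351,192),(351,185.4))]:
    uv=[]
    for c,p in zip(cs,(u,v)):
        x,y=int(round(p[0])),int(round(p[1])); w=c["frame"][y-3:y+4,x-4:x+5].max(2).astype(float)
        wt=np.clip(120-w,0,None); 
        if n!='red' and c is cs[1]: wt[:2]=0
        yy,xx=np.mgrid[y-3:y+4,x-4:x+5]; uv.append(((wt*xx).sum()/wt.sum(),(wt*yy).sum()/wt.sum()))
    t=tri(cs,uv); print(n,t.round(4),'off mm',((t[:2]-M)*1000).round(1))
    for c,s in zip(cs,('scene','side')): # mat-ring pixels bounding vs predicted circle
        a=np.linspace(0,2*np.pi,60); P=np.array([proj(c,[M[0]+.03*np.cos(q),M[1]+.03*np.sin(q),.006]) for q in a]); print('  body foot expected u',s,P[:,0].min().round(1),P[:,0].max().round(1),'v max',P[:,1].max().round(1))
E
```

```text
red [ 0.5876 -0.1189  0.1568] off mm [-0.4  0.6]
  body foot expected u scene 251.7 287.3 v max 289.7
  body foot expected u side 320.5 350.5 v max 292.9
green [ 0.5305 -0.0437  0.1567] off mm [-0.7  0.1]
  body foot expected u scene 285.7 318.3 v max 260.5
  body foot expected u side 299.6 327.7 v max 267.6
yellow [0.6032 0.0155 0.1564] off mm [-0.8 -0.3]
  body foot expected u scene 329.9 364.1 v max 278.6
  body foot expected u side 337.1 364.3 v max 253.6
```

View pics/c7.png

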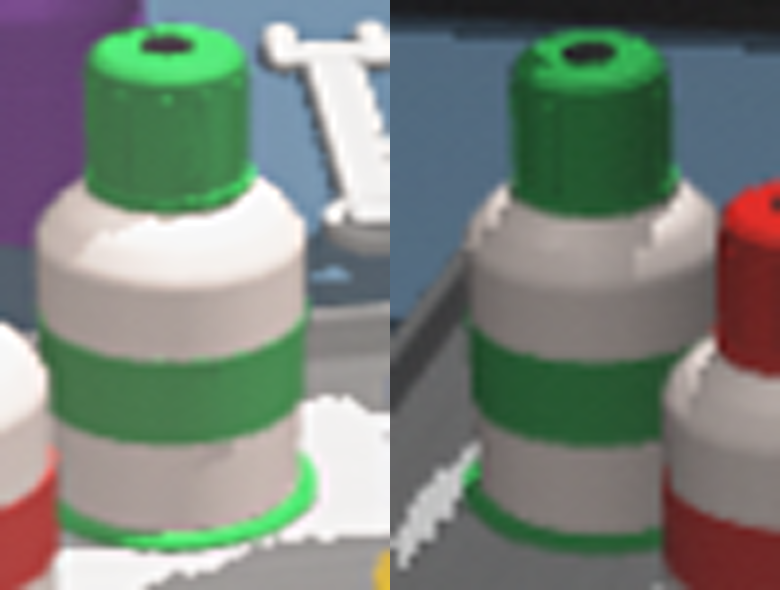

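All three bottles measure within about 1 mm of their mat centres, with lid tops at 0.156–0.157, so they are upright and seated. The green crop shows its ring visible around the foot. Handing in.

```bash
python3 - <<'E'
from h import *
st(); hand_in()
E
```

```text
t 76.7 [0.5  0.2  0.28] F [ 0.  -0.2  0.3] w 0.0601
the job is handed in; nothing more can be done
```

The job is done and handed in at 76.7 s of the 136 s allowed.

- **Sequence:** I stood yellow, green and red in the black drip tray, then stood the copper-lidded tin flat on the light-blue mat. It is about 136 mm centre to centre from the bearing. Red, green and yellow then went back to the mats of their own colours.
- **Bottles:** each is within about 1 mm of its mat centre. Lid tops measure 156–157 mm high against 156 mm expected, so they are upright.
- **Tin and bearing:** in the last pictures the tin stands upright, wholly on the mat. The bearing shows at the same pixels as at the start.
- **Forces and clearance:** the wrist readings I took at each grasp, lift and placing stayed under about 8 N. The arm was clear of everything at hand-in.
- **Disagreements:** the two cameras differ by 2–4 mm when each is used alone, so I used both together for the bottle and mat positions, with the wrist view as a check. The first two bottles were let go about 1 mm above the black tray floor and stayed upright.

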